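# Set a telescopic leg to its length marker and shut the cam lever

### The job

Draw the spring-loaded telescopic leg out of its retracted position, hooking it by its white pull tab, until the tab stands in line with the red length marker, and hold it there for a second with the orange cam lever still open. Then, without letting the leg slip from the marker, swing the cam lever fully shut against the collar. Finish still holding the leg at the marker with the lever shut (a colleague will nip up the clamp screw while you hold), and leave the other things on the cart where they are.

Things in the scene. Friction and masses are not known exactly. Their poses are not given: they have to be found in the camera images.
- jig: Fixed plywood setting board, 400 (x) x 150 x 12 mm. Origin on the cart under the leg's axis, mid-length; reaches y -45 to +105 mm. x is the way the leg extends, roughly to the robot's left; +y (tab and marker side) faces the robot, the lever is on the far side. Leg axis along x, 60 mm above the cart.
- foot_block (a point): Top centre of the grey foot block, 90 mm above the cart, 28 x 50 mm, at jig x = -184 mm; from it a fixed steel inner tube, 16 mm diameter, runs into the sliding leg. At jig x = 88 to 102 mm a grey saddle, 68 mm high, carries the leg's black tube.
- leg: The sliding leg: grey lock collar with a white pull tab, black tube (22 mm) behind. Origin on the tube axis at the tab's mid-thickness, axes as the jig's. Slides only along x, 0 to 125 mm from the retracted stop at jig x = -70 mm, where it starts. A spring draws it to -x with 4.5 N plus 30 N/m (6 to 8 N at the marker): it runs back if let go.
- tab (a point): Outer end of the white pull tab, mid-thickness, at [0, 62, 0] mm in the leg's frame: the leg's index. The tab is an upright plate 6 mm thick (x -3 to +3 mm), y +13 to +62, z -26 to +10 in the leg's frame. Push its -x face with a finger's side to extend the leg.
- collar (a point): Centre of collar plus shut lever, at [-14, -3, 0] mm in the leg's frame. Collar: x -35 to 31, y -13 to +13, z -17 to +17 mm. Collar and shut lever are 32 mm wide along y (y -19 to +13). A gripper closing along y here, one finger beside the tab on its -x side, the other outside the open lever, pinches the lever shut while the tab rests on the finger.
- lever (a joint): Orange cam lever on the collar's -y side. Rad: 0 = shut flat on the collar (hard stop), grows as it swings out; starts 0.30 to 0.42, at most 0.6. Stays where left; needs about 2 N. Vertical hinge at [22, -16] mm in the leg's frame; plate 6 mm thick, 26 mm high (z -13 to +13 mm), 52 mm long towards -x when shut.
- lever_tip (a point): Free end of the orange cam lever, 52 mm from its hinge, mid height and mid thickness; it swings to -y as the lever opens, standing 15 to 21 mm out from its shut place at the start.
- marker: Red length marker: upright fin 6 mm thick (along x) clipped on the aluminium scale, fixed. Origin on the cart under the leg's axis, axes as the jig's; fin at y = +81 to +95 mm, mid-thickness at x = 0, top 63 mm above the cart. The tab is in line when its x in this frame is 0. Stands 50 to 110 mm to +x of the retracted tab.
- tin: Bystander: green grease tin with pale lid, 67 mm across, 38 mm high, loose at the right edge. Origin at the centre of its underside.
- plug: Bystander: red bore plug, 38 mm across, 18 mm high, loose at the back right. Origin at the centre of its underside.
- driver: Bystander: flat screwdriver with yellow handle, 214 x 34 x 31 mm, loose at the left edge. Origin at the centre of its underside.

How it is judged:
By the outcome, as a careful person would: the job done as asked, in the order asked, and still so for the second after the job is handed in, while the arm keeps its last pose, push and grip.
It also fails if it takes over 32 s, if anything falls off the work surface, if the arm or the gripper's body presses on something with over 40 N, if the wrist force passes 120 N, or if a joint passes its speed limit or range.

### The arm

A 7-joint arm with a two-finger parallel gripper is mounted at the origin on a cart in front of the work surface, level with it; the furniture and walls round the work are solid. World frame = base frame: x ahead of the robot, y to its left, z up, the work surface at z = 0. Lengths are in mm, angles in rad, forces in N, time in s.
With the tool pointing down it reaches from about 400 to 875 mm from the base axis. Payload 4.4 kg.
Tool frame: the origin (TCP) lies midway between the tips of the shut fingers; the grasp point (between the pads) lies 19 mm behind it; z points along the fingers, y is the line along which they close (so a half turn about z gives the same grasp; the last joint's range is limited). The gripper opens to 85 mm and grips with 20 to 120 N. Pads are 22 mm wide; open, the fingers measure 114 mm over their backs; the gripper's body (76 mm by 85 mm) begins 54 mm behind the grasp point. The pads swing forward as they close: fully open they stand 13 mm farther back than shut.
Start: joints at [1.116, 0.628, 0.038, 1.517, -0.027, 0.996, -0.02], TCP at [246.429, -601.49, 231.313] pointing down, gripper open.
Joint ranges: [-3.06, 3.06], [-0.37, 2.12], [-1.25, 1.32], [0.18, 2.47], [-1.1, 4.24], [0.23, 1.98], [-2.94, 2.94]. Speed limits (rad/s): [2.57, 2.57, 3.14, 3.14, 3.14, 3.14, 3.14].

### API

Orientations are given as a 3x3 rotation matrix whose columns are the frame's x, y, z axes.
In Python, from rig import manip, cams gives the robot as it stands.
- The arm moves only by the tool carry_out, never from a script. Its argument "steps" is a list that holds one entry, the list of rows, each a list of 7 numbers: the shift along the tool's x, y, z scaled (see below), then the turn, a rotation vector about the tool's x, y, z scaled (see below), then the opening, from -1 (shut) to 1 (fully open). In form: [[[x, y, z, ax, ay, az, fingers], ...]]. A call has 1 to 8 rows; each row shifts and turns the commanded pose from where the row before left it, along the tool's axes as they then stand; what a row does not reach is not made up. The controller multiplies each number of a shift by 0.1 m and each number of a turn by 120 degrees. A row lasts 1/12 s, in which the tool goes at most 41.7 mm and 7.16 degrees, less where a joint would pass 70% of its speed; a pose out of reach is approached as far as the arm can. A call with a number of a shift or a turn outside -1 to 1 is refused whole. A call with a gripper value outside its range is refused whole. The fingers move at their own pace and stop on an object; the grip force is fixed at half the most. Time passes only in rows, so rows that do not move let the fingers close. It gives the time, the measured TCP pose, the force, the opening and the grip force at its end, in the units of the state.
- manip.get_obs(): the state, without advancing time (a new reading comes with each control period).
- cams.get_image(name): name is "scene" or "top"; returns the picture (480x640x3 uint8, red, green, blue); there is no depth.
- cams.camera_info(name): a dict with "camera_matrix" (3x3 intrinsics, pixels), "extrinsics" (4x4, takes a point from world to camera coordinates). Camera axes: x right, y up, looking along -z (the intrinsics and any distortion apply to the point x, -y, -z); pixel columns grow to the right and rows downward; lengths in mm; the calibration is good to about 2 mm. A picture is of the moment at which its call begins. camera_info takes no time and is no camera call.
- manip.sign_off(): hands the job in; it is judged then, once.
The state is a dict: "time_s": time; "joints": joint angles; "joint_vel": joint speeds; "tau": joint torques, N m; "position": TCP position; "orientation": TCP orientation; "contact_force": force on the tool from outside, world axes, zero at the start; "torque": the same for the moment, N m; "gripper_width": finger opening in mm; "grasp_force": force on a finger pad.
Only numpy, scipy, OpenCV 4.12 (cv2) and the standard library are available. Lean on these libraries where they do the work, as an engineer would, in place of code of your own. Each camera call takes 0.05 s, during which the arm holds its last target. There are 200 camera calls.

## Working session

There is one attempt and no reset: what is moved stays moved. The work goes in short steps, Python scripts to look and compute and a tool call to move; the robot and the scene stay as the last step left them, time stands still between calls to the robot, and variables do not carry over. Pictures are saved under pics/ and viewed, at most 10 in all, crops included, and the job is handed in when it is done.

Besides the shell and the picture viewer there is one more tool, called after ">>>" as name(argument=value, ...) on one line, values as JSON. carry_out: Moves the arm, as the interface text tells. Shifts and turns lie within -1 to 1; 1 stands for 0.1 m of shift or 120 degrees of turn. Its arguments: {"type":"object","properties":{"steps":{"type":"array","items":{"type":"array","items":{"type":"array","items":{"type":"number"}}}}},"required":["steps"]}

```bash
mkdir -p pics
python3 - <<'E'
from rig import manip,cams
import cv2,numpy as np
np.set_printoptions(precision=3,suppress=True)
for n in("scene","top"):
    im=cams.get_image(n); cv2.imwrite(f"pics/{n}0.png",im[:,:,::-1]); i=cams.camera_info(n); print(n,i["camera_matrix"],i["extrinsics"],[k for k in i])
o=manip.get_obs();print(o)
E
```

```text
scene [[446.098   0.    318.373]
 [  0.    446.098 243.851]
 [  0.      0.      1.   ]] [[  -0.801   -0.598    0.021  580.514]
 [   0.401   -0.511    0.76  -216.405]
 [  -0.444    0.617    0.649 -855.181]
 [   0.       0.       0.       1.   ]] ['camera_matrix', 'extrinsics']
top [[544.822   0.    320.972]
 [  0.    544.822 241.66 ]
 [  0.      0.      1.   ]] [[   -0.057    -0.998     0.003   217.99 ]
 [    0.978    -0.055     0.199  -577.017]
 [   -0.198     0.014     0.98  -1126.961]
 [    0.        0.        0.        1.   ]] ['camera_matrix', 'extrinsics']
{'time_s': 0.1, 'joints': array([ 1.116,  0.629,  0.038,  1.518, -0.027,  0.996, -0.02 ]), 'joint_vel': array([ 0.   , -0.001,  0.001, -0.001,  0.001, -0.002, -0.001]), 'tau': array([  0.003, -56.453,   1.23 , -19.397,   0.011,   0.005,  -0.   ]), 'position': array([ 246.219, -600.949,  230.491]), 'orientation': array([[ 0.925,  0.379, -0.001],
       [ 0.379, -0.925,  0.002],
       [-0.   , -0.002, -1.   ]]), 'contact_force': array([-0.427,  0.242, -0.075]), 'torque': array([ 0.033, -0.007, -0.033]), 'grasp_force': 0.0, 'gripper_width': 85.47655860409161}
```

View pics/scene0.png

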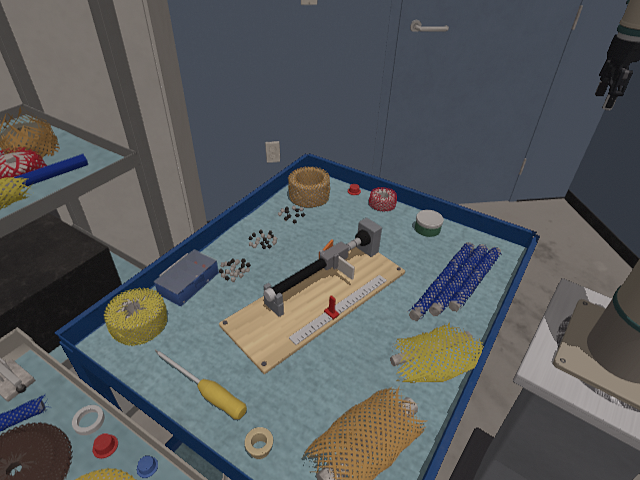

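View pics/top0.png

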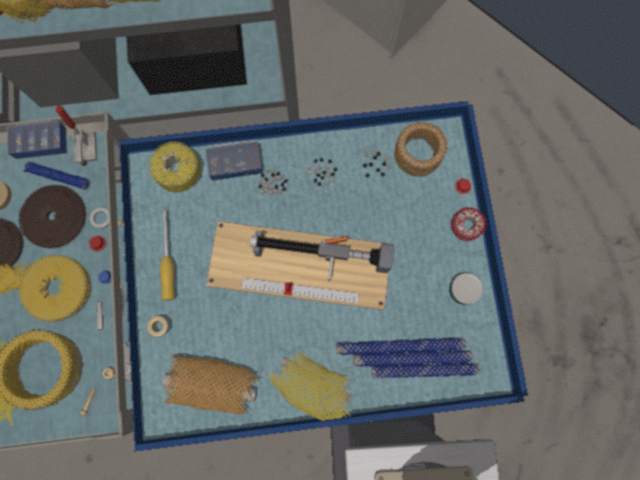

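The jig is in the middle of the cart, at about (300,265) in top and (315,305) in scene. The foot block is at top (384,256), the tab at (331,268), the marker at (288,289) and the lever at (337,240). I'll enlarge both views.

Run:
```python
import cv2,numpy as np
a=cv2.imread("pics/top0.png")[215:315,200:400]; b=cv2.imread("pics/scene0.png")[210:375,210:415]
cv2.imwrite("pics/c_top.png",cv2.resize(a,None,fx=4,fy=4,interpolation=cv2.INTER_CUBIC))
cv2.imwrite("pics/c_sc.png",cv2.resize(b,None,fx=3.6,fy=3.6,interpolation=cv2.INTER_CUBIC))
```

```text
(no output)
```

View pics/c_top.png

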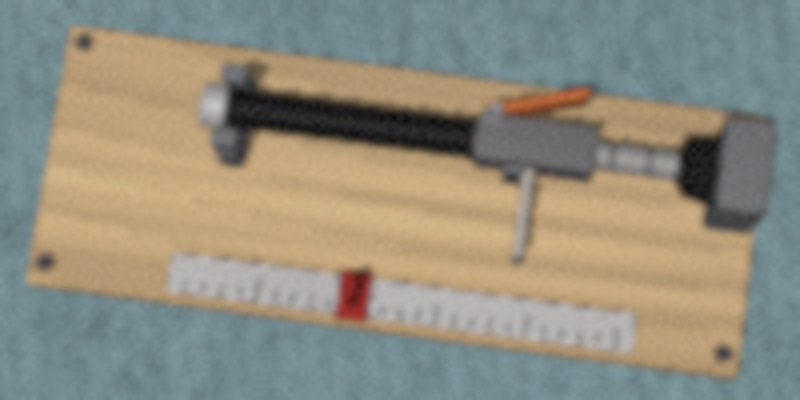

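View pics/c_sc.png

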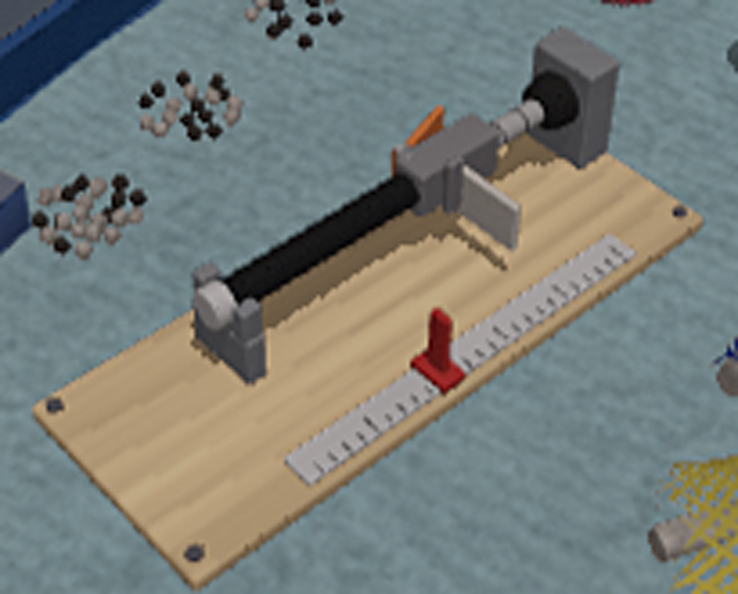

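The top crop shows jig screws at (84,41), (45,262) and (724,353), the tab's outer top at (521,246), the marker fin near (353,275) and the lever tip at (590,92). The scene crop shows the same points: screws (54,405), (194,553), (679,212); tab end (521,206)–(516,248); fin top (438,311); lever tip (441,108).

```bash
cat > h.py <<'E'
import numpy as np,cv2
from rig import manip,cams
np.set_printoptions(precision=2,suppress=True)
I={n:cams.camera_info(n) for n in("scene","top")}
def P(n):
    E=np.array(I[n]["extrinsics"]); return np.array(I[n]["camera_matrix"])@np.diag([1,-1,-1])@E[:3]
def proj(n,X): q=P(n)@np.append(X,1); return q[:2]/q[2]
def tri(ps,pt):
    X=cv2.triangulatePoints(P("scene"),P("top"),np.array(ps,float),np.array(pt,float))[:,0]; X=X[:3]/X[3]
    return X,np.abs(proj("top",X)-pt).max()
def plane(n,p,z):
    M=P(n); H=M[:,[0,1,3]]+np.outer([0,0,0],[0,0,0]); H=H.copy(); H[:,2]+=M[:,2]*z
    q=np.linalg.solve(H,[p[0],p[1],1]); return q[:2]/q[2]
ct=lambda x,y:(( x+.5)/4-.5+200,(y+.5)/4-.5+215)
cs=lambda x,y:((x+.5)/3.6-.5+210,(y+.5)/3.6-.5+210)
E
python3 - <<'E'
from h import *
D={"scrA":((54,405),(84,41)),"scrB":((194,553),(45,262)),"scrC":((679,212),(724,353)),
"tab top out":((521,206),(521,246)),"tab bot out":((516,248),(517,260)),"fin top":((438,311),(354,274)),"levertip top":((441,108),(590,90)),
"foot corner nearleft top(px)":((566,75),(714,209)),"foot corner near right":((617,68),(768,214)),"tube end":((213,304),(212,104)),"corner B":((197,579),(28,284)),"corner C":((702,218),(738,376))}
for k,(s,t) in D.items():
    X,e=tri(cs(*s),ct(*t)); z=12 if k[:3]in("scr","cor") else X[2]
    print(k,X,"err",round(e,2),"planes",plane("scene",cs(*s),z),plane("top",ct(*t),z))
E
```

```text
scrA [649.58 409.77  13.11] err 0.16 planes [651.02 409.43] [649.46 409.71]
scrB [524.58 433.98  13.28] err 0.2 planes [525.97 433.64] [524.31 433.97]
scrC [452.87  60.69  12.5 ] err 0.21 planes [453.77  60.4 ] [452.43  60.47]
tab top out [509.03 169.68  67.48] err 0.75 planes [506.46 168.92] [510.66 170.36]
tab bot out [506.69 171.84  35.72] err 0.33 planes [505.53 171.48] [507.44 172.15]
fin top [501.27 259.93  59.71] err 0.21 planes [500.53 259.69] [501.74 260.15]
levertip top [592.63 128.19  70.2 ] err 0.03 planes [592.54 128.17] [592.69 128.22]
foot corner nearleft top(px) [527.7   71.47  89.99] err 2.92 planes [537.23  74.42] [521.35  68.88]
foot corner near right [518.91  40.1   82.7 ] err 0.34 planes [520.04  40.41] [518.16  39.82]
tube end [598.49 332.77  62.43] err 0.15 planes [599.05 332.95] [598.14 332.58]
corner B [513.16 443.89  12.54] err 0.3 planes [514.56 444.05] [512.54 443.6 ]
corner C [439.98  53.6    9.56] err 0.19 planes [439.67  56.28] [439.38  53.76]
```

>>> carry_out(steps=[[[0,0,0,0,0,-0.059,1],[0,0,0,0,0,-0.059,1],[0,0,0,0,0,-0.059,1],[0,0,0,0,0,-0.059,1],[0,0,0,0,0,-0.059,1],[0,0,0,0,0,-0.059,1],[0,0,0,0,0,-0.059,1],[0,0,0,0,0,-0.059,1]]])

```text
time_s: 0.77
position: [246.2, -601.2, 230.8]
orientation: [[0.186, 0.982, -0.0], [0.982, -0.186, 0.001], [0.001, -0.001, -1.0]]
contact_force: [0.5, 1.0, 0.1]
gripper_width: 85.1
grasp_force: 0.0
```

```bash
cat >> h.py <<'E'
JX=np.array([.1886,.982,0]);JX/=np.linalg.norm(JX);JY=np.array([-JX[1],JX[0],0]);O=np.array([581.2,229.5,0])
def jig(X): d=np.array(X)-O; return np.array([d@JX,d@JY,d[2]])
def st():
    o=manip.get_obs();R=o["orientation"];print("t",round(o["time_s"],2),"jig",jig(o["position"]),"toolx vs JX deg",round(np.degrees(np.arctan2(R[:,0]@JY,R[:,0]@JX)),2),"tilt",R[:,2],"F jig",o["contact_force"]@np.c_[JX,JY,[0,0,1]],"w",round(o["gripper_width"],1),"g",o["grasp_force"]);return o
E
python3 - <<'E'
from h import *
st()
for n,c,s in(("top",0,0),("scene",0,0)):
    im=cv2.imread(f"pics/{n}0.png"); h=cv2.cvtColor(im,cv2.COLOR_BGR2HSV)
    m=((h[...,0]<6)|(h[...,0]>174))&(h[...,1]>150)&(h[...,2]>60); m=m.astype(np.uint8)
    k,l,S,C=cv2.connectedComponentsWithStats(m)
    for i in range(1,k):
        if S[i,4]>20 and 200<C[i,0]<400 and 215<C[i,1]<375:
            ys,xs=np.where(l==i);print(n,S[i],C[i])
            for r in range(ys.min(),ys.max()+1): print(r,xs[ys==r].min(),xs[ys==r].max(),end="; ")
            print()
E
```

```text
t 0.77 jig [-878.96  172.3   230.81] toolx vs JX deg 0.14 tilt [-0.  0. -1.] F jig [ 1.1  -0.31  0.05] w 85.1 g 0.0
top [285 283   7  12  60] [287.95 288.5 ]
283 286 288; 284 286 291; 285 286 291; 286 286 290; 287 286 290; 288 286 290; 289 286 290; 290 286 290; 291 286 290; 292 285 290; 293 285 290; 294 287 289; 
scene [324 296  15  23 159] [331.36 308.12]
296 330 332; 297 330 333; 298 330 334; 299 330 334; 300 329 334; 301 329 334; 302 329 334; 303 329 334; 304 329 334; 305 329 334; 306 329 333; 307 329 333; 308 327 333; 309 325 334; 310 324 334; 311 324 335; 312 326 337; 313 327 338; 314 328 338; 315 329 337; 316 330 336; 317 332 335; 318 333 333;
```

>>> carry_out(steps=[[[0.2,0.05,0,0,0,0,1],[0.35,0.08,0,0,0,0,1],[0.36,0.08,0,0,0,0,1],[0.36,0.08,0,0,0,0,1],[0.36,0.08,0,0,0,0,1],[0.36,0.08,0,0,0,0,1],[0.36,0.08,0,0,0,0,1],[0.36,0.08,0,0,0,0,1]]])

```text
time_s: 1.43
position: [358.5, -345.5, 231.1]
orientation: [[0.193, 0.981, -0.0], [0.981, -0.193, 0.0], [0.0, -0.0, -1.0]]
contact_force: [0.8, -0.8, -0.4]
gripper_width: 85.8
grasp_force: 0.0
```

>>> carry_out(steps=[[[0.36,0.08,0,0,0,0,1],[0.36,0.08,0,0,0,0,1],[0.36,0.08,0,0,0,0,1],[0.36,0.08,0,0,0,0,1],[0.36,0.08,0,0,0,0,1],[0.36,0.08,0,0,0,0,1],[0.36,0.08,0,0,0,0,1],[0.36,0.08,0,0,0,0,1]]])

```text
time_s: 2.1
position: [476.7, -75.3, 231.2]
orientation: [[0.192, 0.981, -0.0], [0.981, -0.192, -0.0], [-0.0, -0.0, -1.0]]
contact_force: [0.4, 0.2, -0.4]
gripper_width: 85.3
grasp_force: 0.0
```

Run:
```python
from h import *
st()
for z in(35,63):
    print(z,jig(np.append(plane("top",(288,287 if z<50 else 284),z),z)),jig(np.append(plane("scene",(331.5,303 if z<50 else 297),z),z)))
print(jig([*plane("scene",(331.3,315),18),18]),jig([*plane("top",(287.8,293),18),18]))
for n,t in(("tab",[509.03,169.68,67.5]),("tabb",[506.7,171.8,35.7]),("fin",[501.27,259.93,59.7]),("lev",[592.6,128.2,70])): print(n,jig(t))
```

```text
t 2.1 jig [-318.99   45.11  231.19] toolx vs JX deg -0.22 tilt [-0. -0. -1.] F jig [ 0.29 -0.4  -0.41] w 85.3 g 0.0
35 [15.98 89.38 35.  ] [10.7 83.  35. ]
63 [14.86 86.09 63.  ] [18.13 89.15 63.  ]
[22.12 95.37 18.  ] [ 15.75 100.73  18.  ]
tab [-72.36  59.59  67.5 ]
tabb [-70.72  62.28  35.7 ]
fin [14.81 84.23 59.7 ]
lev [-97.33 -30.3   70.  ]
```

>>> carry_out(steps=[[[0.36,0.08,0,0,0,0,1],[0.36,0.08,0,0,0,0,1],[0.36,0.08,0,0,0,0,1],[0.36,0.08,0,0,0,0,1],[0.36,0.08,0.1,0,0,0,1],[0.3,0.07,0.25,0,0,0,1],[0.15,0.02,0.35,0,0,0,1],[0,0,0.2,0,0,0,1]]])

```text
time_s: 2.77
position: [567.3, 139.8, 138.5]
orientation: [[0.186, 0.982, -0.002], [0.982, -0.186, 0.003], [0.003, -0.002, -1.0]]
contact_force: [-0.1, -0.8, -0.6]
gripper_width: 85.6
grasp_force: 0.0
```

Run:
```python
from h import *
st()
a=cams.get_image("top")[215:315,200:400]; b=cams.get_image("scene")[190:320,270:430]
c=np.vstack([cv2.resize(a,(600,300),interpolation=cv2.INTER_CUBIC),cv2.resize(b,(369,300),interpolation=cv2.INTER_CUBIC)[:, :].copy() if 0 else np.pad(cv2.resize(b,(369,300),interpolation=cv2.INTER_CUBIC),((0,0),(0,231),(0,0)))])
cv2.imwrite("pics/m1.png",c[:,:,::-1])
```

```text
t 2.77 jig [-90.67  -3.29 138.47] toolx vs JX deg 0.14 tilt [-0.  0. -1.] F jig [-0.78 -0.1  -0.64] w 85.6 g 0.0
```

View pics/m1.png

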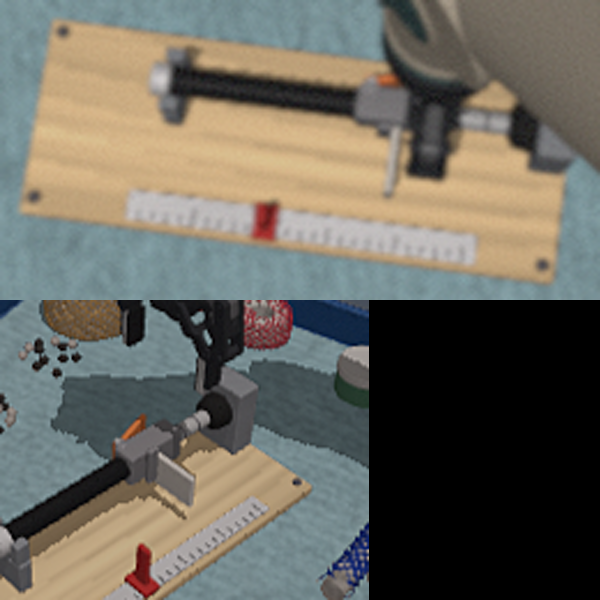

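The gripper is straddling the collar. Its near finger is just right of the tab (top view about (430,140) against the tab at (393,155)), so there's room to descend.

>>> carry_out(steps=[[[-0.02,0.01,0.25,0,0,0,1],[0,0,0.25,0,0,0,1],[0,0,0.2,0,0,0,1],[0,0,0.18,0,0,0,1],[0,0,0.13,0,0,0,1],[0,0,0.04,0,0,0,1],[0,0,0,0,0,0,1]]])

```text
time_s: 3.45
position: [568.5, 131.6, 36.3]
orientation: [[0.193, 0.981, -0.001], [0.981, -0.193, -0.001], [-0.001, -0.0, -1.0]]
contact_force: [-0.5, 0.4, 0.1]
gripper_width: 85.2
grasp_force: 0.0
```

Run:
```python
from h import *
st()
```

```text
t 3.45 jig [-98.5   -6.02  36.32] toolx vs JX deg -0.26 tilt [-0. -0. -1.] F jig [0.34 0.56 0.05] w 85.2 g 0.0
```

>>> carry_out(steps=[[[0.04,-0.015,0,0,0,0,1],[0.06,0,0,0,0,0,1],[0.1,0,0,0,0,0,1],[0.15,0,0,0,0,0,1],[0.15,0,0,0,0,0,1],[0.15,0,0,0,0,0,1],[0.12,0,0,0,0,0,1],[0.08,0,0,0,0,0,1]]])

```text
time_s: 4.12
position: [583.8, 215.4, 37.4]
orientation: [[0.191, 0.982, 0.0], [0.982, -0.191, -0.003], [-0.003, 0.001, -1.0]]
contact_force: [-0.8, -7.8, 6.3]
gripper_width: 85.3
grasp_force: 3.8
```

Run:
```python
from h import *
o=st()
a=cams.get_image("top")[215:315,200:400]; b=cams.get_image("scene")[210:375,210:415]
cv2.imwrite("pics/t2.png",a[:,:,::-1]);cv2.imwrite("pics/s2.png",b[:,:,::-1])
c=np.vstack([cv2.resize(a,(600,300),interpolation=cv2.INTER_CUBIC),np.pad(cv2.resize(b,(373,300),interpolation=cv2.INTER_CUBIC),((0,0),(0,227),(0,0)))])
cv2.imwrite("pics/m2.png",c[:,:,::-1])
st()
```

```text
t 4.12 jig [-13.31  -5.22  37.38] toolx vs JX deg -0.13 tilt [ 0. -0. -1.] F jig [-7.8  -0.72  6.25] w 85.3 g 3.827853798866272
t 4.22 jig [-12.23  -5.14  37.3 ] toolx vs JX deg -0.09 tilt [ 0. -0. -1.] F jig [-6.47 -0.57  4.31] w 85.4 g 2.9193122684955597
```

View pics/m2.png

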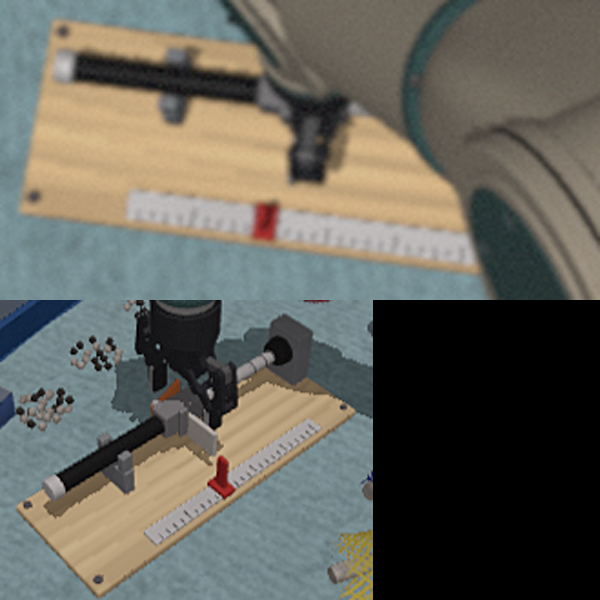

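Tab is on the finger and lever is open. The marker in the 3x top strip is at (265,220), and the tube's silver end moved from (160,80) to (65,67), so that end can be used to track travel. Next I'll refine the marker-to-tab distance and the travel.

```bash
cat >> h.py <<'E'
def W(x,y,z): return O+JX*x+JY*y+np.array([0,0,z])
def sat(im): h=cv2.cvtColor(im,cv2.COLOR_BGR2HSV).astype(float); return h
def yplane(n,p,y): # ray with jig plane y
    M=P(n); C=-np.linalg.solve(M[:,:3],M[:,3]); d=np.linalg.solve(M[:,:3],[p[0],p[1],1]); s=(y-(C-O)@JY)/(d@JY); return jig(C+s*d)
def rowcent(w,r,c,h=6):
    c0=int(round(c)); x=np.arange(c0-h,c0+h+1); v=w[r,x]; v=np.clip(v-np.minimum(v[:2].mean(),v[-2:].mean())-.1*v.max(),0,None); return (v*x).sum()/v.sum()
def redw(im): f=im.astype(float); return np.clip(f[...,2]-f[...,1],0,None)-0.0
def whitew(im): h=sat(im); return 255-h[...,1]
E
python3 - <<'E'
from h import *
t=cv2.imread("pics/top0.png");s=cv2.imread("pics/scene0.png")
rt=cv2.absdiff(t[...,2],t[...,1]).astype(float); 
for y in range(82,95,2):
    p=proj("top",W(15.5,y,63)); r=int(round(p[1])); c=rowcent(np.where((t[...,2]>1.8*t[...,1].astype(float)),rt,0),r,p[0]); print("mk",r,round(c,2),jig([*plane("top",(c,r),63),63]))
for y in range(24,60,4):
    p=proj("top",W(-70,y,70)); r=int(round(p[1])); c=rowcent(whitew(t),r,p[0],5); print("tab",r,round(c,2),round(p[0],2),jig([*plane("top",(c,r),70),70]))
# scene: tab end edges on y=62, marker near face y=95
for z in(40,46,52,58):
    p=proj("scene",W(15.5,88,z)); r=int(round(p[1])); m=np.where((s[...,2]>1.8*s[...,1].astype(float)),s[...,2]-s[...,1].astype(float),0); c=rowcent(m,r,p[0],7); print("sc mk",r,round(c,2),np.round(p,1),yplane("scene",(c,r),88))
print("sc tab end face mid", yplane("scene",cs(521,206),62),yplane("scene",cs(516,248),62))
for f in("top","scene"):
  print(f,proj(f,W(-70,62,70)),proj(f,W(95+35,0,60)))
E
```

```text
mk 282 nan [nan nan 63.]
mk 283 287.28 [16.69 84.17 63.  ]
mk 284 288.26 [14.31 86.01 63.  ]
mk 285 288.25 [14.03 88.13 63.  ]
mk 286 288.27 [13.67 90.24 63.  ]
mk 287 288.32 [13.27 92.34 63.  ]
mk 288 287.98 [13.67 94.55 63.  ]
tab 260 330.66 331.32 [-68.56  23.82  70.  ]
tab 262 331.25 331.08 [-70.37  27.95  70.  ]
tab 264 331.07 330.84 [-70.55  32.28  70.  ]
tab 266 330.7 330.59 [-70.32  36.67  70.  ]
tab 268 330.37 330.35 [-70.17  41.03  70.  ]
tab 269 330.33 330.11 [-70.36  43.18  70.  ]
tab 271 330.06 329.87 [-70.35  47.52  70.  ]
tab 273 329.93 329.62 [-70.62  51.81  70.  ]
tab 275 329.52 329.38 [-70.31  56.18  70.  ]
sc mk 304 331.62 [331.6 303.9] [15.41 88.   39.69]
sc mk 302 331.62 [331.7 301.9] [15.76 88.   45.85]
sc mk 300 331.75 [331.8 299.8] [15.71 88.   51.65]
sc mk 298 332.18 [332.  297.8] [14.85 88.   56.84]
sc tab end face mid [-73.56  62.    67.52] [-72.88  62.    33.63]
top [329.02 277.68] [241.32 238.06]
scene [353.26 266.77] [257.95 300.64]h.py:25: RuntimeWarning: invalid value encountered in scalar divide
  c0=int(round(c)); x=np.arange(c0-h,c0+h+1); v=w[r,x]; v=np.clip(v-np.minimum(v[:2].mean(),v[-2:].mean())-.1*v.max(),0,None); return (v*x).sum()/v.sum()
```

>>> carry_out(steps=[[[0.06,-0.01,0,0,0,0,1],[0.05,-0.01,0,0,0,0,1],[0.026,0,0,0,0,0,1],[0,0,0,0,0,0,1],[0,0,0,0,0,0,1]]])

```text
time_s: 4.63
position: [585.8, 227.3, 37.2]
orientation: [[0.193, 0.981, 0.003], [0.981, -0.193, -0.003], [-0.003, 0.003, -1.0]]
contact_force: [2.4, -6.8, 3.1]
gripper_width: 85.5
grasp_force: 3.2
```

```bash
cat > look.py <<'E'
from h import *
import sys
k=sys.argv[1]; st()
a=cams.get_image("top"); b=cams.get_image("scene"); st()
cv2.imwrite(f"pics/top{k}.png",a[:,:,::-1]);cv2.imwrite(f"pics/scene{k}.png",b[:,:,::-1])
c=b[225:335,270:380]; cv2.imwrite(f"pics/z{k}.png",cv2.resize(c,None,fx=5,fy=5,interpolation=cv2.INTER_CUBIC)[:,:,::-1])
# silver cap travel: bright, unsaturated blob in each view
for n,im,z in(("top",a,60),("scene",b,60)):
    r=[]
    i0=cv2.imread(f"pics/{n}0.png"); i1=im[:,:,::-1].copy()
    for q,i in((W(-70,0,60),i0),(None,i1)):
        h=cv2.cvtColor(i,cv2.COLOR_BGR2HSV); m=((h[...,1]<30)&(h[...,2]>135)).astype(np.uint8)
        x0=105 if i is i0 else 190
        p=proj(n,W(x0,0,60)); K,l,S,C=cv2.connectedComponentsWithStats(m)
        d=[(np.hypot(*(C[j]-p)),j) for j in range(1,K) if S[j,4]>=10]; j=min(d)[1]
        r.append(jig([*plane(n,C[j],z),z])); print(n,C[j],S[j,4],r[-1])
    print(n,"leg x",-70+r[1][0]-r[0][0])
E
python3 look.py 3
```

```text
t 4.63 jig [-1.33 -4.94 37.19] toolx vs JX deg -0.26 tilt [ 0. -0. -1.] F jig [-6.23 -3.68  3.14] w 85.5 g 3.1843364238739014
t 4.73 jig [-1.51 -4.93 37.2 ] toolx vs JX deg -0.27 tilt [ 0. -0. -1.] F jig [-6.41 -3.43  1.71] w 85.9 g 3.1833844631910324
top [252.72 240.81] 47 [104.52   2.72  60.  ]
top [214.75 236.12] 68 [187.92   3.4   60.  ]
top leg x 13.40003979159944
scene [270.33 292.29] 58 [98.47 -1.75 60.  ]
scene [235.14 313.68] 79 [181.72  -1.71  60.  ]
scene leg x 13.247020520705718
```

View pics/z3.png

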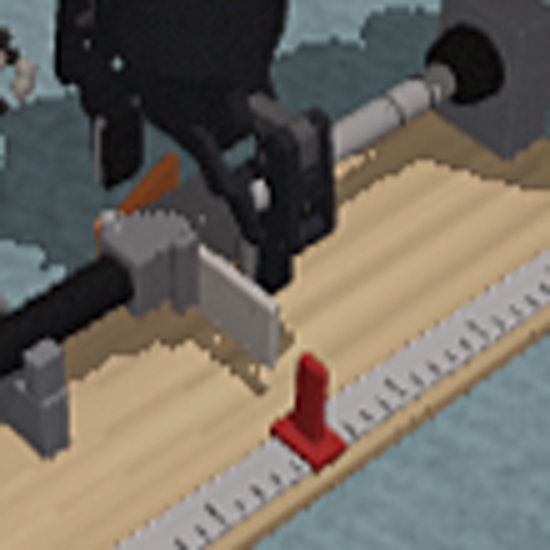

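The tab's outer edge is at crop (279,305)–(277,362), just short of the red fin at (313,355)–(310,435). The lever is open at (140,185), inside the far finger. Checking the residual.

Run:
```python
from h import *
z=lambda x,y:((x+.5)/5-.5+270,(y+.5)/5-.5+225)
print(yplane("scene",z(279,305),62),yplane("scene",z(277,362),62))
for a in((302,355),(329,368),(296,425),(325,436)): print(a,yplane("scene",z(*a),88))
im=cv2.imread("pics/scene3.png"); m=im[...,2].astype(float)>1.8*im[...,1]; 
for r in range(297,306): x=np.where(m[r,320:345])[0]+320; print(r,x.min(),x.max(),yplane("scene",((x.min()+x.max())/2,r),88))
```

```text
[ 9.29 62.   67.8 ] [ 8.97 62.   34.32]
(302, 355) [21.37 88.   68.36]
(329, 368) [ 5.56 88.   49.57]
(296, 425) [22.58 88.   28.32]
(325, 436) [ 5.21 88.    8.38]
297 330 333 [16.93 88.   61.21]
298 330 334 [15.35 88.   57.2 ]
299 329 334 [16.6 88.  55.2]
300 329 334 [16.43 88.   52.18]
301 329 334 [16.26 88.   49.14]
302 329 334 [16.09 88.   46.09]
303 329 334 [15.92 88.   43.02]
304 329 334 [15.75 88.   39.94]
305 329 334 [15.58 88.   36.84]
```

>>> carry_out(steps=[[[0.014,-0.02,0,0,0,0,1],[0.014,0,0,0,0,0,1],[0,0,0,0,0,0,1],[0,0,0,0,0,0,1],[0,0,0,0,0,0,1],[0,0,0,0,0,0,1],[0,0,0,0,0,0,1],[0,0,0,0,0,0,1]]])

```text
time_s: 5.4
position: [584.7, 229.5, 37.0]
orientation: [[0.194, 0.981, 0.003], [0.981, -0.194, -0.004], [-0.003, 0.004, -1.0]]
contact_force: [2.1, -7.4, 0.6]
gripper_width: 85.4
grasp_force: 3.4
```

```bash
python3 look.py 4
```

```text
t 5.4 jig [ 0.66 -3.47 36.95] toolx vs JX deg -0.3 tilt [ 0. -0. -1.] F jig [-6.88 -3.45  0.58] w 85.4 g 3.429272174835205
t 5.5 jig [ 0.67 -3.47 36.97] toolx vs JX deg -0.3 tilt [ 0. -0. -1.] F jig [-7.01 -5.78  0.4 ] w 85.3 g 3.431708961725235
top [252.72 240.81] 47 [104.52   2.72  60.  ]
top [213.88 235.6 ] 65 [189.99   2.52  60.  ]
top leg x 15.47636253130598
scene [270.33 292.29] 58 [98.47 -1.75 60.  ]
scene [234.04 314.26] 81 [184.06  -1.9   60.  ]
scene leg x 15.59175814833037
```

View pics/z4.png

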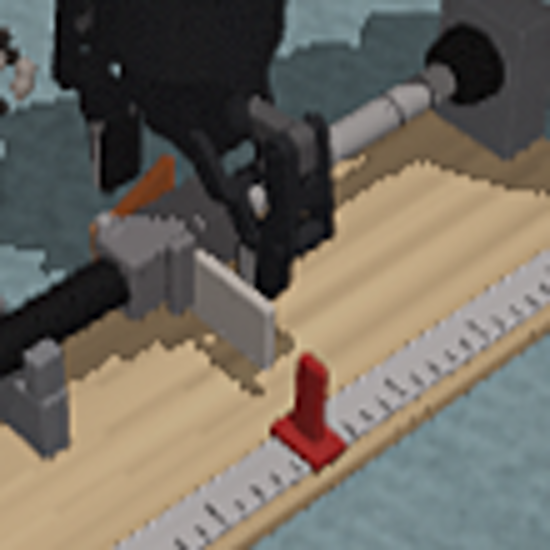

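The tab is now in line with the marker (leg x about 15, marker about 15.5 in jig x), and the lever is still open. I'll hold for over a second.

>>> carry_out(steps=[[[0.003,0,0,0,0,0,1],[0,0,0,0,0,0,1],[0,0,0,0,0,0,1],[0,0,0,0,0,0,1],[0,0,0,0,0,0,1],[0,0,0,0,0,0,1],[0,0,0,0,0,0,1],[0,0,0,0,0,0,1]]])

```text
time_s: 6.17
position: [584.7, 229.5, 37.0]
orientation: [[0.194, 0.981, 0.003], [0.981, -0.194, -0.004], [-0.004, 0.003, -1.0]]
contact_force: [4.0, -7.8, 0.4]
gripper_width: 85.6
grasp_force: 3.7
```

>>> carry_out(steps=[[[0,0,0,0,0,0,1],[0,0,0,0,0,0,1],[0,0,0,0,0,0,1],[0,0,0,0,0,0,1],[0,0,0,0,0,0,1],[0,0,0,0,0,0,1],[0,0,0,0,0,0,1],[0,0,0,0,0,0,1]]])

```text
time_s: 6.83
position: [584.7, 229.5, 37.0]
orientation: [[0.194, 0.981, 0.003], [0.981, -0.194, -0.004], [-0.004, 0.003, -1.0]]
contact_force: [3.2, -8.8, 1.0]
gripper_width: 85.4
grasp_force: 3.7
```

>>> carry_out(steps=[[[0,0,0,0,0,0,0.6],[0,0,0,0,0,0,0.4],[0,0,0,0,0,0,0.2],[0,0,0,0,0,0,0.1],[0,0,0,0,0,0,0],[0,0,0,0,0,0,0],[0,0,0,0,0,0,0],[0,0,0,0,0,0,0]]])

```text
time_s: 7.5
position: [580.8, 230.4, 36.5]
orientation: [[0.193, 0.981, -0.004], [0.981, -0.193, -0.005], [-0.006, -0.003, -1.0]]
contact_force: [-3.5, -7.4, 3.5]
gripper_width: 42.9
grasp_force: 4.2
```

```bash
python3 look.py 5
```

```text
t 7.5 jig [ 0.8   0.58 36.47] toolx vs JX deg -0.23 tilt [-0. -0. -1.] F jig [-7.96  1.98  3.52] w 42.9 g 4.185507799847983
t 7.6 jig [ 0.81  0.59 36.48] toolx vs JX deg -0.23 tilt [-0. -0. -1.] F jig [-7.69  2.43  3.74] w 42.6 g 4.1865852096816525
top [252.72 240.81] 47 [104.52   2.72  60.  ]
top [213.85 235.58] 65 [190.06   2.49  60.  ]
top leg x 15.548464547907983
scene [270.33 292.29] 58 [98.47 -1.75 60.  ]
scene [234.04 314.26] 81 [184.06  -1.9   60.  ]
scene leg x 15.59175814833037
```

The leg stayed at the marker while the fingers closed to 43 mm. Now I'll finish the pinch, re-centring slightly.

>>> carry_out(steps=[[[0,0.02,0,0,0,0,-0.05],[0,0.015,0,0,0,0,-0.1],[0,0,0,0,0,0,-0.2],[0,0,0,0,0,0,-0.3],[0,0,0,0,0,0,-0.5],[0,0,0,0,0,0,-1],[0,0,0,0,0,0,-1],[0,0,0,0,0,0,-1]]])

```text
time_s: 8.27
position: [581.7, 230.5, 36.4]
orientation: [[0.193, 0.981, -0.008], [0.981, -0.193, -0.005], [-0.006, -0.007, -1.0]]
contact_force: [-9.9, -6.1, 7.3]
gripper_width: 30.4
grasp_force: 59.2
```

```bash
python3 look.py 6
```

```text
t 8.27 jig [ 1.11 -0.29 36.39] toolx vs JX deg -0.27 tilt [-0.01 -0.   -1.  ] F jig [-7.81  8.56  7.3 ] w 30.4 g 59.24416311085224
t 8.37 jig [ 1.14 -0.29 36.41] toolx vs JX deg -0.27 tilt [-0.01 -0.   -1.  ] F jig [-6.45  8.15  7.51] w 30.2 g 59.24523778259754
top [252.72 240.81] 47 [104.52   2.72  60.  ]
top [213.64 235.66] 67 [190.48   2.71  60.  ]
top leg x 15.96108830691496
scene [270.33 292.29] 58 [98.47 -1.75 60.  ]
scene [233.89 314.36] 81 [184.41  -1.88  60.  ]
scene leg x 15.935972347581554
```

View pics/z6.png

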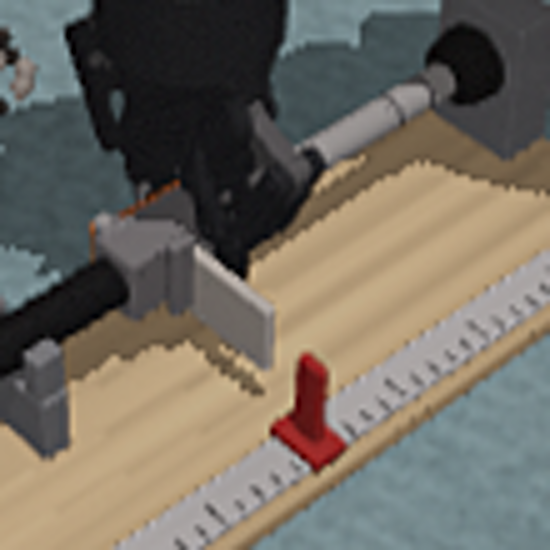

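The lever now shows only a thin orange sliver flat along the collar, at (140,205). The tab edge is still in line at (273,310–368). The opening is about 30–32 mm at 59 N, which means fully pinched. A short settle, then I'll hand in.

>>> carry_out(steps=[[[0,0,0,0,0,0,-1],[0,0,0,0,0,0,-1],[0,0,0,0,0,0,-1],[0,0,0,0,0,0,-1],[0,0,0,0,0,0,-1],[0,0,0,0,0,0,-1]]])

```text
time_s: 8.87
position: [581.7, 230.6, 36.4]
orientation: [[0.193, 0.981, -0.008], [0.981, -0.193, -0.005], [-0.006, -0.007, -1.0]]
contact_force: [-9.7, -6.3, 6.9]
gripper_width: 30.0
grasp_force: 59.2
```

```bash
python3 look.py 7 | grep -E "leg|^t " && python3 -c "
from rig import manip
print(manip.sign_off())"
```

```text
t 8.87 jig [ 1.13 -0.3  36.4 ] toolx vs JX deg -0.27 tilt [-0.01 -0.   -1.  ] F jig [-7.97  8.32  6.92] w 30.0 g 59.24649931490421
t 8.97 jig [ 1.12 -0.3  36.39] toolx vs JX deg -0.27 tilt [-0.01 -0.   -1.  ] F jig [-7.72  7.86  7.81] w 30.0 g 59.24641661345959
top leg x 15.966764396891065
scene leg x 15.935972347581554
the job is handed in; nothing more can be done
None
```

I drew the leg out to the red marker (within about 1 mm by camera), held it over a second with the lever open, pinched the lever shut, and handed in at about 9 s still holding it there.

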